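# Rake a dropped nut from under the rack and box it

### The job

A hexagonal clamp nut has been dropped under the low slatted rack. Draw it out at the front of the rack with the flat rake, never reaching under the rack for it with the hand, then lay the rake down flat on the bench, put the nut in the pocket of the slide-top box and slide the box's cover fully shut. Leave the other things on the bench and the rack where they are.

Things in the scene. Friction and masses are not known exactly. Their poses are not given: they have to be found in the camera images.
- rack: low slatted steel rack fixed to the bench, 126 mm deep (x), 300 wide (y), 32 high: six 6 mm bars along y with 18 mm gaps (the nut shows between them from above), a 10 mm plate at either end, front and back open. Clear space beneath: 26 mm high, 280 wide. Origin: on the bench under the middle of the front edge; x points from the front edge (robot's side) to the back, z up
- nut: plain steel hexagonal nut, 27 mm across flats, 31 mm across corners, 15 mm high, 16 mm hole, about 45 g, lying flat on the bench; it starts under the rack, 30 to 75 mm behind the front edge and at most 70 mm to either side of the rack's middle. Origin: centre of the underside; z up; its x axis points at a corner and its y axis at a flat
- rake: flat rake, 0.16 kg, lying on the bench. Wooden handle 100 mm long (x), 20 wide (y), 24 high; from it a steel strip 14 mm wide, 4 thick, flush with the underside, runs to a cross head 95 mm wide (y), 6 thick (x), 12 high. Too tall to pass over the nut under the rack: it must go round it. Origin: underside, below the middle of the handle; x points along the strip to the head, z up
- rake_head (a point): middle of the head's face towards the handle, 145 mm from the rake's origin, 6 mm above its underside. At both ends of this face a lip 4 mm wide and 12 high stands 8 mm out towards the handle, so either side of the strip has a pocket 36.5 mm wide, its middle 25 mm from the centre line, that takes the nut
- box: grey painted steel box fixed to the bench left or right of the rack, 200 mm long (x), 100 wide (y), 36 high, steel rails 10 mm higher along both long sides. The -x half is an open-topped pocket, the +x half is solid. Origin: centre of the underside; x points along the cover's slide, from the pocket to the solid half, z up
- box_pocket (a point): centre of the pocket's floor, 49 mm to -x of the box's origin, 4 mm above the bench. Inside the pocket is 92 mm (x) by 90 mm (y), from x = -95 to -3 mm in the box's frame, with 5 mm walls; the open cover may overlap its +x end by some 20 mm
- cover (a joint): travel of the box's flat cover (96 by 88 mm, 4 mm thick, on top of the box): 0 = fully shut over the pocket, grows up to 0.09 m as the cover slides along the box's +x over the solid half; it stays where it is left and takes about 2 N to slide. It starts 70 to 88 mm open
- cover_grip (a point): centre of the black grip rib on the middle of the cover: 12 mm thick along the slide, 44 mm across it, 22 mm high (from 40 to 62 mm above the bench)
- housing: bystander: round open aluminium casting, 124 mm wide, 76 mm high, on the other side of the rack from the box
- chuck: bystander: dark steel drill chuck, 40 mm wide, 55 mm high, standing on the rack near its right (-y) end
- drill_cup: bystander: steel cup of drill bits, 76 mm wide, about 160 mm high, at the far left
- mug: bystander: steel mug, 76 mm wide, 85 mm high, at the far right
- wrench: bystander: wrench 180 mm long, lying near the robot on the right
- flange: bystander: aluminium flange, 104 mm wide, 26 mm high, near the robot on the left
- bolt: bystander: hexagon-head bolt, 28 mm wide, 55 mm high, standing on its head to the left of the rack

How it is judged (in metres and radians):
On the way, in this order (a step that is already met when the one before it is completed fails the run):
1. the rake touches the nut under the rack (contact force between rake and nut above 0.02 N and x of nut in the frame of rack above 0 m).
2. the nut is out on the bench in front of the rack, clear of its front edge (x of nut in the frame of rack below -0.02 m and height (world z) of nut below 0.02 m), for 0.2 s.
3. the rake is laid down and the nut lies in the box's pocket, let go (x of nut in the frame of box between -0.095 and -0.003 m and y of nut in the frame of box between -0.045 and 0.045 m and z of nut in the frame of box between 0 and 0.02 m and contact force between the fingers and nut below 0.1 N and height (world z) of rake below 0.012 m and height (world z) of rake_head below 0.018 m and angle between rake's own z axis and vertical below 0.15 rad and linear speed of rake below 0.02 m/s), for 0.2 s.
At the end, for the whole second after the job is handed in: The nut lies at rest in the pocket of the box (within its walls, underside less than 20 mm above the box's underside), the cover is shut to within 5 mm, and the rake lies flat and still on the bench (within 12 mm of it and tilted less than 0.15 rad) (all of step 3 and value of joint cover below 0.005 m and linear speed of nut below 0.02 m/s); the robot touches nothing.
It fails at once if the hand or arm touches the nut while it is still under the rack (x of nut in the frame of rack above 0 m and contact force between any of the fingers, the arm and nut above 0.3 N).
It fails at once if a bystander is moved more than 30 mm (distance of any of housing, chuck, drill_cup, mug, wrench, flange, bolt from where it was at the start of the episode above 0.03 m).
It also fails if it takes over 67 s, if anything falls off the work surface, if the arm or the gripper's body presses on something with over 40 N, if the wrist force passes 120 N, or if a joint passes its speed limit or range.

### The arm

A 6-joint arm with a two-finger parallel gripper is mounted at the origin on the work surface. World frame = base frame: x ahead of the robot, y to its left, z up, the work surface at z = 0. Lengths are in mm, angles in rad, forces in N, time in s.
With the tool pointing down it reaches from about 325 to 1000 mm from the base axis. Payload 5.1 kg.
Tool frame: the origin (TCP) lies midway between the tips of the shut fingers; the grasp point (between the pads) lies 19 mm behind it; z points along the fingers, y is the line along which they close (so a half turn about z gives the same grasp; the last joint's range is limited). The gripper opens to 85 mm and grips with 20 to 120 N. Pads are 22 mm wide; open, the fingers measure 114 mm over their backs; the gripper's body (76 mm by 85 mm) begins 54 mm behind the grasp point. The pads swing forward as they close: fully open they stand 13 mm farther back than shut.
Start: joints at [-0.083, 0.124, 1.65, -0, 1.367, -0.083], TCP at [649.988, -0.028, 231.322] pointing down, gripper open.
Joint ranges: [-2.61, 2.61], [-1.02, 2.33], [0.03, 2.71], [-1.35, 4.49], [0.32, 2.68], [-2.91, 2.91]. Speed limits (rad/s): [2.57, 2.57, 3.14, 3.14, 3.14, 3.14].

### API

Orientations are given as a 3x3 rotation matrix whose columns are the frame's x, y, z axes.
In Python, from workcell import r, capture, calibration, look_for, landmark_of gives the robot as it stands. The module is installed in compiled form; this text tells all that it offers.
- The arm moves only by the tool servo_tool, never from a script. Its argument "motion" is a list of rows, each a list of 5 numbers: the shift along the world's x, y, z in cm, then the turn about the world's z in rad, then the opening, from 0 (shut) to 1 (fully open). A call has 1 to 20 rows; each row is the pose to reach, as a shift and turn from the pose commanded when the call began; what a row does not reach only later rows make up. A row lasts 1/12 s, in which the tool goes at most 41.7 mm and 7.16 degrees, less where a joint would pass 70% of its speed; a pose out of reach is approached as far as the arm can. A call with a gripper value outside its range is refused whole. The fingers move at their own pace and stop on an object; "grip_force" is the grip in N (left out, the last holds). Time passes only in rows, so rows that repeat a pose let the fingers close. It gives the time, the measured TCP pose, the force, the opening and the grip force at its end, in the units of the state.
- r.read_state(): the state, without advancing time (a new reading comes with each control period).
- capture(name): name is "scene" or "side" or "wrist"; returns the picture (420x560x3 uint8, blue, green, red); there is no depth.
- calibration(name): a dict with "camera_matrix" (3x3 intrinsics, pixels), "world_to_cam" (4x4, takes a point from world to camera coordinates). Camera axes: x right, y up, looking along -z (the intrinsics and any distortion apply to the point x, -y, -z); pixel columns grow to the right and rows downward; lengths in mm; the calibration is good to about 2 mm. A picture is of the moment at which its call begins: read the wrist's pose just before it. calibration takes no time and is no camera call; for the wrist camera it gives the pose at the moment of the call.
- r.finish_job(): hands the job in; it is judged then, once.
Trained networks look in the newest picture that a camera, given by its name, has taken for a name from the list of things; names that differ only in an ending like _2 or _b are one class to them, and where a whole thing is asked for, a point or a joint stands for the part that bears it (a point fixed in the world has none). Each returns a list of dicts, best first, with "conf" (0 to 1); they miss things now and then, are a little off and sometimes report something else, mostly with a low value. They report only what shows in the picture. A call takes as long as a camera call.
- look_for(camera, thing): "xyz" ([x, y, z] in mm, in the coordinates of the camera as it stood for that picture, good to about 4 mm: the middle of the surface that is visible of it).
- landmark_of(camera, thing): "xyz" ([x, y, z] in mm, in the coordinates of the camera as it stood for that picture, good to about 4 mm: a listed point, or the origin of a listed thing).
The state is a dict: "t": time; "qpos": joint angles; "qd": joint speeds; "joint_torque": joint torques, N m; "position": TCP position; "tcp_rot": TCP orientation; "wrist_force": force on the tool from outside, world axes, zero at the start; "wrist_torque": the same for the moment, N m; "gripper_width": finger opening in mm; "finger_force": force on a finger pad.
Only numpy, scipy, OpenCV 4.12 (cv2) and the standard library are available. Lean on these libraries where they do the work, as an engineer would, in place of code of your own. Each camera call takes 0.05 s, during which the arm holds its last target. There are 200 camera calls.

## Working session

There is one attempt and no reset: what is moved stays moved. The work goes in short steps, Python scripts to look and compute and a tool call to move; the robot and the scene stay as the last step left them, time stands still between calls to the robot, and variables do not carry over. Pictures are saved under pics/ and viewed, at most 10 in all, crops included, and the job is handed in when it is done.

Besides the shell and the picture viewer there is one more tool, called after "Request:" by a JSON object that holds its "fn" and its "kwargs". servo_tool: Moves the arm, as the interface text tells. Its arguments: {"type":"object","properties":{"motion":{"type":"array"},"grip_force":{"type":"number"}},"required":["motion"]}

```bash
mkdir -p pics; cat > h.py <<'E'
import numpy as np, cv2
from workcell import r, capture, calibration, look_for, landmark_of
def toworld(cam,p,T=None):
    T=calibration(cam)["world_to_cam"] if T is None else T
    return (np.linalg.inv(np.array(T))@np.r_[p,1])[:3]
def pix2w(cam,u,v,z):
    c=calibration(cam);K=np.array(c["camera_matrix"]);T=np.linalg.inv(np.array(c["world_to_cam"]))
    d=np.linalg.inv(K)@[u,v,1];d=T[:3,:3]@[d[0],-d[1],-d[2]];o=T[:3,3]
    return o+d*(z-o[2])/d[2]
def w2pix(cam,p):
    c=calibration(cam);q=np.array(c["world_to_cam"])@np.r_[p,1]
    k=np.array(c["camera_matrix"])@[q[0],-q[1],-q[2]];return k[:2]/k[2]
E
cat > a.py <<'E'
from h import *
for c in ["scene","side"]:
    im=capture(c);cv2.imwrite(f"pics/{c}0.png",im)
    print(c,{k:np.array(v).round(2).tolist() for k,v in calibration(c).items()})
    for t in ["nut","rake","rake_head","rack","box","box_pocket","cover_grip"]:
        for d in landmark_of(c,t)[:2]: print(t,round(d["conf"],2),toworld(c,d["xyz"]).round())
print(r.read_state()["t"])
E
python3 a.py
```

```text
scene {'camera_matrix': [[443.14, 0.0, 275.66], [0.0, 443.14, 216.64], [0.0, 0.0, 1.0]], 'world_to_cam': [[-0.83, 0.56, -0.02, 407.86], [-0.31, -0.43, 0.85, 91.48], [0.46, 0.71, 0.53, -1378.88], [0.0, 0.0, 0.0, 1.0]]}
nut 0.38 [666. -20.   1.]
rake 0.71 [455. -18.   3.]
rake_head 0.89 [419. 122.   6.]
rack 0.84 [595.  12.  -2.]
box 0.56 [ 525. -333.    1.]
box_pocket 0.59 [ 470. -338.    3.]
cover_grip 0.55 [ 542. -331.   53.]
cover_grip 0.17 [261. 376.  -1.]
side {'camera_matrix': [[536.82, 0.0, 286.97], [0.0, 536.82, 211.6], [0.0, 0.0, 1.0]], 'world_to_cam': [[-0.87, -0.48, -0.01, 440.47], [0.35, -0.64, 0.69, -208.42], [-0.34, 0.6, 0.73, -1234.35], [0.0, 0.0, 0.0, 1.0]]}
nut 0.48 [660. -23.  -4.]
rake 0.69 [450. -21.  -5.]
rake 0.67 [ 279. -349.    1.]
rake_head 0.62 [419. 119.   9.]
rack 0.7 [597.  15.  -1.]
rack 0.5 [671. 274.  -4.]
box 0.66 [ 525. -333.   -1.]
box_pocket 0.55 [ 472. -336.    5.]
box_pocket 0.44 [672. 274.  -2.]
cover_grip 0.85 [ 545. -328.   48.]
0.8
```

View pics/scene0.png

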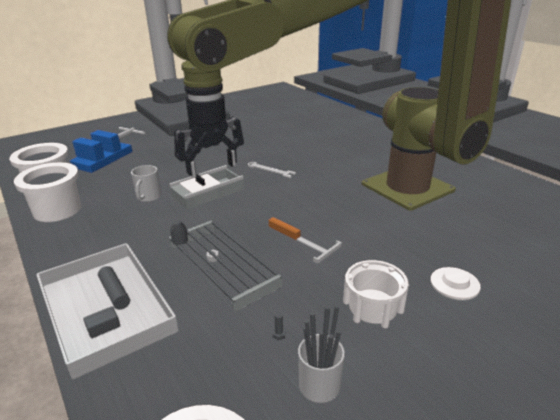

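View pics/side0.png

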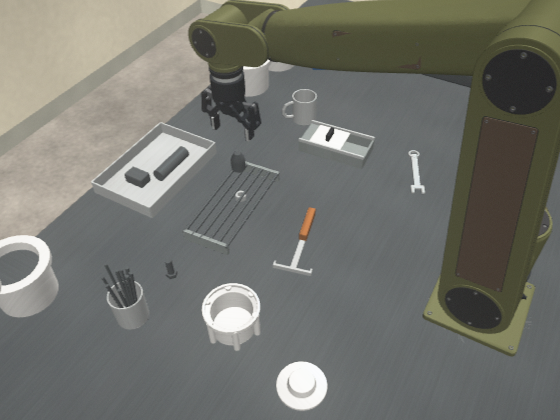

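The scene picture shows the rack with the nut at about (211,256), the rake with its orange handle at (285,228) and head at (328,252), and the box at (207,185) with its cover open. The side picture agrees: nut at (240,195), rake at (305,235).

```bash
cat > b.py <<'E'
from h import *
s=r.read_state();print(np.round(s["tcp_rot"],3).tolist(),s["gripper_width"])
im=capture("scene");capture("side")
cv2.imwrite("pics/s1.png",cv2.resize(im[160:310,140:360],(792,540),interpolation=cv2.INTER_CUBIC))
for u,v in [(212,222),(278,280)]: print(pix2w("scene",u,v,32).round())
for c in ["scene","side"]:
    for t in ["housing","chuck","wrench","flange","bolt","nut","rake"]:
        for d in landmark_of(c,t)[:1]: print(t,round(d["conf"],2),toworld(c,d["xyz"]).round())
print(r.read_state()["t"])
E
python3 b.py
```

```text
[[0.0, 1.0, 0.0], [1.0, -0.0, -0.0], [-0.0, 0.0, -1.0]] 85.34122307096291
[ 608. -127.   32.]
[597. 169.  32.]
housing 0.62 [460. 321.   2.]
chuck 0.85 [714. -97.  35.]
wrench 0.75 [ 277. -353.    1.]
flange 0.61 [264. 378.  -3.]
bolt 0.65 [667. 276.  -2.]
nut 0.51 [664. -20.   1.]
rake 0.69 [455. -22.   1.]
housing 0.65 [463. 323.   1.]
chuck 0.52 [711. -95.  35.]
wrench 0.72 [ 278. -348.    2.]
flange 0.8 [260. 381.  -1.]
bolt 0.58 [670. 275.  -5.]
nut 0.45 [663. -22.  -3.]
rake 0.65 [450. -21.  -1.]
1.6
```

View pics/s1.png

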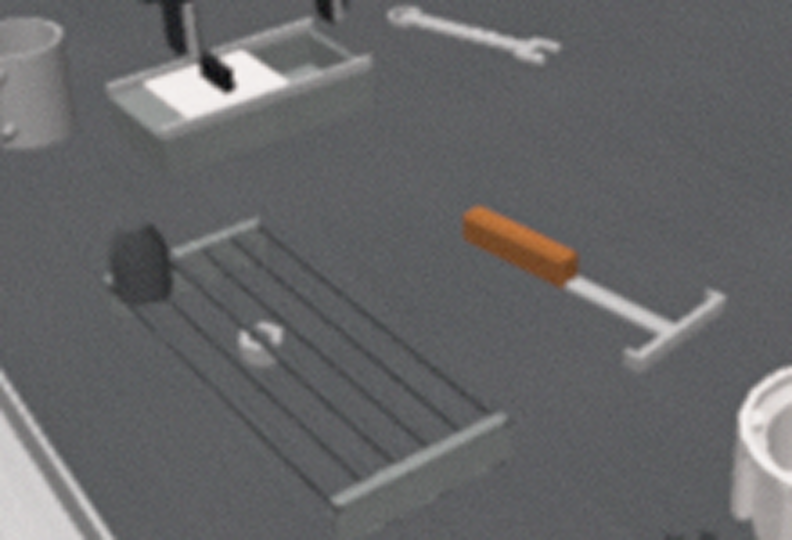

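The crop shows the nut under the bars, clear of other things. The rake's handle runs from (470,225) to (575,265) and the strip leads to its head at (675,330). I'll go above the rake now.

Request:
{"fn": "servo_tool", "kwargs": {"motion": [[-19.5,-3,-8,0.24,1],[-19.5,-3,-8,0.24,1],[-19.5,-3,-8,0.24,1],[-19.5,-3,-8,0.24,1],[-19.5,-3,-8,0.24,1],[-19.5,-3,-8,0.24,1],[-19.5,-3,-8,0.24,1],[-19.5,-3,-8,0.24,1],[-19.5,-3,-8,0.24,1]], "grip_force": 60}}

```text
t: 2.35
position: [457.4, -30.3, 153.6]
tcp_rot: [[-0.238, 0.971, 0.004], [0.971, 0.238, -0.001], [-0.002, 0.004, -1.0]]
wrist_force: [-0.6, 0.5, 0.7]
gripper_width: 85.6
finger_force: 0.0
```

```bash
cat > c.py <<'E'
from h import *
import sys
s=r.read_state();print(s["t"],s["position"],np.round(s["tcp_rot"],2).tolist())
T=np.array(calibration("wrist")["world_to_cam"])
im=capture("wrist");cv2.imwrite(f"pics/{sys.argv[1]}.png",im)
for t in sys.argv[2:]:
    for d in landmark_of("wrist",t)[:2]: print(t,round(d["conf"],2),toworld("wrist",d["xyz"],T).round())
E
python3 c.py w1 rake rake_head rack nut
```

```text
2.35 [457.37761083 -30.26868733 153.55176331] [[-0.24, 0.97, 0.0], [0.97, 0.24, -0.0], [-0.0, 0.0, -1.0]]
rake 0.64 [456. -23.  -1.]
rake_head 0.76 [421. 122.   6.]
rack 0.72 [599.  13.   2.]
nut 0.68 [454. -19.  -3.]
nut 0.56 [662. -27.  -2.]
```

View pics/w1.png

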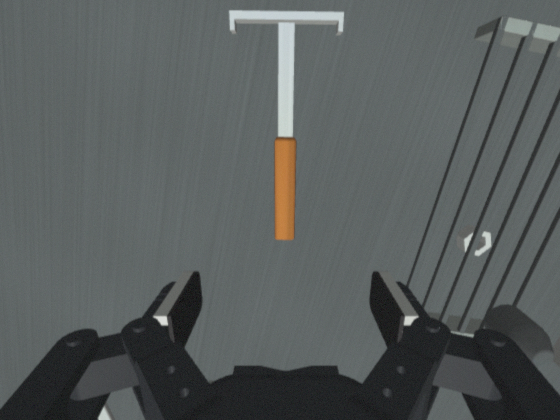

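The rake lies in line with the hand: handle from (285,240) to (285,138), head at (286,20). The nut shows between the bars at (480,242), and the rack's first bar runs from (492,50) to (412,282).

```bash
python3 - <<'E'
from h import *
for n,u,v,z in [("rear",285,240,24),("front",285.5,138,24),("headL",232,22,12),("headR",342,22,12),("bar1a",492,50,32),("bar1b",416,270,32),("nut",478,242,15)]:
    print(n,pix2w("wrist",u,v,z).round(1))
E
```

```text
rear [465.  -64.8  24. ]
front [442.1  31.2  24. ]
headL [377.  110.6  12. ]
headR [465.8 132.3  12. ]
bar1a [585.1 136.2  32. ]
bar1b [599.7 -62.1  32. ]
nut [660.4 -23.5  15. ]
```

Request:
{"fn": "servo_tool", "kwargs": {"motion": [[-0.1,0.5,-4,0,1],[-0.1,0.5,-8,0,1],[-0.1,0.5,-12,0,1],[-0.1,0.5,-14.6,0,1],[-0.1,0.5,-14.6,0,1],[-0.1,0.5,-14.6,0,1],[-0.1,0.5,-14.6,0,0],[-0.1,0.5,-14.6,0,0],[-0.1,0.5,-14.6,0,0],[-0.1,0.5,-14.6,0,0],[-0.1,0.5,-14.6,0,0],[-0.1,0.5,-14.6,0,0],[-0.1,0.5,-14.6,0,0]], "grip_force": 70}}

```text
t: 3.68
position: [455.1, -25.2, 6.7]
tcp_rot: [[-0.238, 0.971, 0.002], [0.971, 0.238, -0.0], [-0.001, 0.002, -1.0]]
wrist_force: [-2.1, 0.5, 5.9]
gripper_width: 18.2
finger_force: 69.7
```

Request:
{"fn": "servo_tool", "kwargs": {"motion": [[0,0,2,0,0],[-1,1,4,-0.1,0],[-2,2,4,-0.22,0],[-3,3,4,-0.34,0],[-4,4,4,-0.46,0],[-5,5,4,-0.58,0],[-5.5,6,4,-0.7,0],[-5.5,6,4,-0.82,0],[-5.5,6,4,-0.94,0],[-5.5,6,4,-1.06,0],[-5.5,6,4,-1.18,0],[-5.5,6,4,-1.3,0],[-5.5,6,4,-1.42,0],[-5.5,6,4,-1.54,0],[-5.5,6,4,-1.66,0],[-5.5,6,4,-1.75,0],[-5.5,6,4,-1.75,0],[-5.5,6,4,-1.75,0]]}}

```text
t: 5.18
position: [398.4, 35.0, 44.9]
tcp_rot: [[0.998, 0.063, -0.001], [0.063, -0.998, 0.0], [-0.001, -0.0, -1.0]]
wrist_force: [0.5, -0.1, -1.0]
gripper_width: 18.3
finger_force: 68.7
```

```bash
python3 c.py w2 rake rake_head rack nut
```

```text
5.1833 [398.42530041  35.00009415  44.86443704] [[1.0, 0.06, -0.0], [0.06, -1.0, 0.0], [-0.0, -0.0, -1.0]]
rake 0.59 [407.  34.  39.]
```

View pics/w2.png

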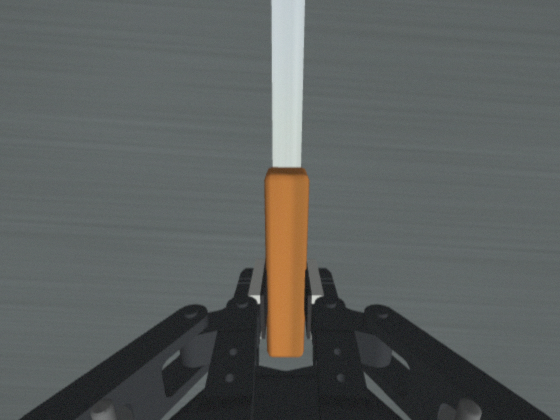

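The rake is held straight in line with the hand: handle from (286,355) to (286,170), strip leading off the top edge. I'll lower it and go in to the left of the nut.

Request:
{"fn": "servo_tool", "kwargs": {"motion": [[0,0,-2,0,0],[0,0,-3.7,0,0],[0,0,-3.7,0,0],[1.5,0.1,-3.7,0,0],[3,0.2,-3.7,0,0],[3,0.2,-3.7,0,0],[3,0.2,-3.7,0,0]]}}

```text
t: 6.02
position: [429.4, 37.0, 8.9]
tcp_rot: [[0.998, 0.061, -0.0], [0.061, -0.998, -0.0], [-0.0, 0.0, -1.0]]
wrist_force: [-0.9, -0.2, -1.1]
gripper_width: 18.6
finger_force: 70.2
```

```bash
cat > d.py <<'E'
from h import *
import sys
n=sys.argv[1];s=r.read_state();print(s["t"],s["position"].__repr__())
ims=[]
for c,(y,x) in [("scene",(190,150)),("side",(140,160))]:
    im=capture(c);ims.append(cv2.resize(im[y:y+150,x:x+200],(800,600) if 0 else (400,300),interpolation=cv2.INTER_CUBIC))
    for t in sys.argv[2:]:
        for d in landmark_of(c,t)[:2]: print(c,t,round(d["conf"],2),toworld(c,d["xyz"]).round())
cv2.imwrite(f"pics/{n}.png",np.hstack(ims))
E
python3 d.py d1 rake_head nut rake rack
```

```text
6.0167 array([429.3664661 ,  36.96228869,   8.90673835])
scene rake_head 0.8 [581.  45.   9.]
scene rake_head 0.73 [680. 412.  -1.]
scene nut 0.53 [665. -22.   1.]
scene rake 0.88 [439.  36.   6.]
scene rack 0.97 [598.   9.   1.]
scene rack 0.32 [677. 410.  -3.]
side rake_head 0.72 [582.  43.  13.]
side nut 0.25 [715. -96.  37.]
side rake 0.62 [436.  36.  -2.]
side rack 0.76 [591.  16.  -2.]
```

View pics/d1.png

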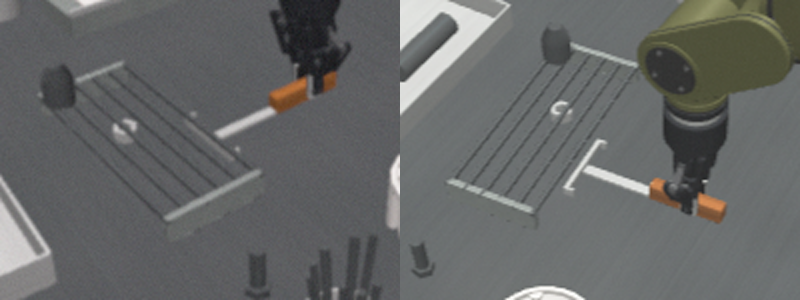

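The head, at left-pane (215,138) and right-pane (588,165), is at the rack's front edge and to the left of the nut, at left-pane (125,130). I'll lower slightly and slide in.

Request:
{"fn": "servo_tool", "kwargs": {"motion": [[1,0.1,-0.1,0,0],[2.5,0.2,-0.15,0,0],[4,0.3,-0.15,0,0],[5.5,0.4,-0.15,0,0],[7,0.5,-0.15,0,0],[8.5,0.5,-0.15,0,0],[10,0.6,-0.15,0,0],[11,0.7,-0.15,0,0],[11.4,0.7,-0.15,0,0],[11.4,0.7,-0.15,0,0],[11.4,0.7,-0.15,0,0]]}}

```text
t: 7.43
position: [542.3, 44.0, 6.5]
tcp_rot: [[0.998, 0.061, -0.001], [0.061, -0.998, -0.0], [-0.001, -0.0, -1.0]]
wrist_force: [-1.5, 0.4, -1.8]
gripper_width: 18.3
finger_force: 70.1
```

```bash
python3 d.py d2 rake_head nut rake rack
```

```text
7.4333 array([542.33368545,  43.98424997,   6.52703364])
scene rake_head 0.67 [693.  54.   7.]
scene rake 0.73 [548.  43.  -3.]
scene rack 0.58 [597.  11.   1.]
side rake_head 0.61 [695.  50.  11.]
side rake_head 0.38 [667. 274.   0.]
side nut 0.42 [662. -23.  -3.]
side rake 0.86 [549.  42.  -1.]
side rack 0.64 [594.  15.   0.]
```

View pics/d2.png

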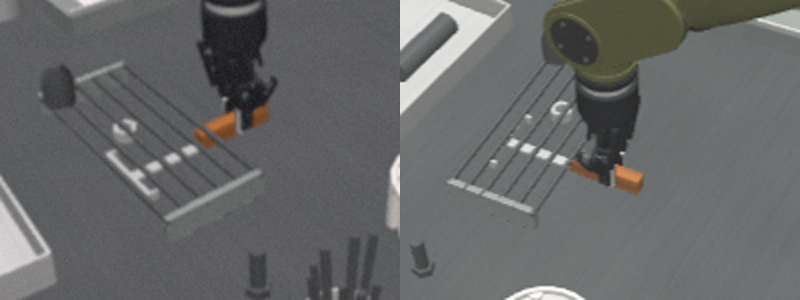

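The head is now behind the nut line (left pane: head from (112,155) to (152,192), nut at (125,130)). I'll shift it right to bring the pocket behind the nut.

Request:
{"fn": "servo_tool", "kwargs": {"motion": [[0,-1,0,0,0],[0.1,-2,0,0,0],[0.1,-3,0,0,0],[0.2,-4,0,0,0],[0.2,-4.8,0,0,0],[0.2,-4.8,0,0,0],[0.2,-4.8,0,0,0]]}}

```text
t: 8.52
position: [545.0, -4.8, 6.8]
tcp_rot: [[0.998, 0.059, -0.0], [0.059, -0.998, 0.0], [-0.0, -0.0, -1.0]]
wrist_force: [0.4, 0.4, -1.8]
gripper_width: 18.3
finger_force: 70.2
```

```bash
python3 d.py d3 rake_head nut
```

```text
8.5167 array([545.01832743,  -4.78482062,   6.82483903])
scene rake_head 0.73 [695.   5.   6.]
scene nut 0.68 [594.   9.   1.]
scene nut 0.61 [664. -20.   5.]
side rake_head 0.63 [699.   1.  10.]
side nut 0.52 [662. -24.  -5.]
```

View pics/d3.png

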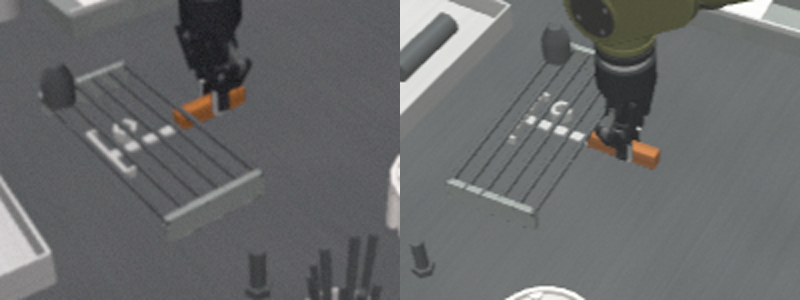

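The nut (left pane (125,130)) is beside the strip, ahead of the right pocket. Drawing it out.

Request:
{"fn": "servo_tool", "kwargs": {"motion": [[-0.7,0,0,0,0],[-1.4,-0.1,0,0,0],[-2.1,-0.1,0,0,0],[-3,-0.2,0,0,0],[-4,-0.2,0,0,0],[-5,-0.3,0,0,0],[-6,-0.4,0,0,0],[-7,-0.4,0,0,0],[-8,-0.5,0,0,0],[-9,-0.5,0,0,0],[-10,-0.6,0,0,0],[-11,-0.7,0,0,0],[-12,-0.7,0,0,0],[-13,-0.8,0,0,0],[-14,-0.8,0,0,0],[-14.7,-0.9,0,0,0],[-15.3,-0.9,0,0,0],[-15.7,-1,0,0,0],[-16,-1,0,0,0],[-16,-1,0,0,0]]}}

```text
t: 10.48
position: [384.5, -14.1, 6.8]
tcp_rot: [[0.998, 0.061, -0.0], [0.061, -0.998, 0.0], [-0.0, -0.0, -1.0]]
wrist_force: [-0.1, -0.1, -1.4]
gripper_width: 18.3
finger_force: 70.2
```

```bash
python3 d.py d4 rake_head nut
```

```text
10.4833 array([384.54334476, -14.05318522,   6.78219689])
scene rake_head 0.69 [535.  -3.   6.]
scene nut 0.42 [525. -25.   1.]
side rake_head 0.69 [539.  -7.  12.]
side nut 0.7 [525. -26.  -4.]
side nut 0.35 [536.  -9.   9.]
```

View pics/d4.png

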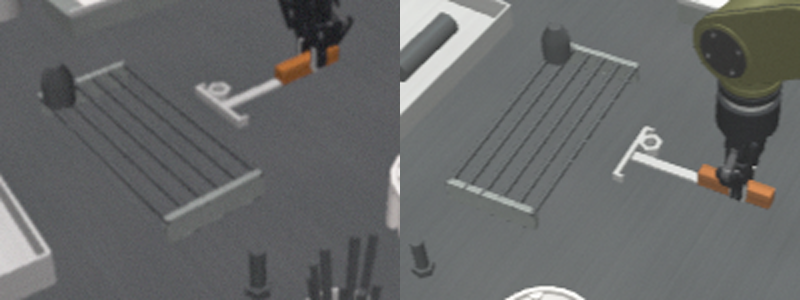

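The nut lies in the rake's right pocket in front of the rack (left pane (218,90), right pane (651,141)). I'll lift the rake clear to the left and lay it down.

Request:
{"fn": "servo_tool", "kwargs": {"motion": [[0.8,0,0,0,0],[1.6,0.1,0,0,0],[1.6,0.1,2,0,0],[1.6,0.1,5,0,0],[1.6,3,5,0,0],[1.6,6,5,0,0],[1.6,9,5,0,0],[1.6,12,5,0,0],[1.6,12.5,3,0,0],[1.6,12.5,1,0,0],[1.6,12.5,0.2,0,0],[1.6,12.5,0,0,0],[1.6,12.5,0,0,0],[1.6,12.5,0,0,0.5],[1.6,12.5,0,0,1],[1.6,12.5,0,0,1],[1.6,12.5,0,0,1],[1.6,12.5,2,0,1],[1.6,12.5,5,0,1],[1.6,12.5,8,0,1]]}}

```text
t: 12.45
position: [400.0, 110.7, 87.1]
tcp_rot: [[0.998, 0.06, -0.002], [0.06, -0.998, -0.0], [-0.002, 0.0, -1.0]]
wrist_force: [0.3, -0.4, 0.3]
gripper_width: 85.4
finger_force: 0.0
```

```bash
python3 d.py d5 rake_head nut rake box_pocket cover_grip box
```

```text
12.45 array([399.97654666, 110.67397024,  87.08791305])
scene rake_head 0.85 [554. 121.   5.]
scene rake 0.57 [410. 113.  -1.]
scene box_pocket 0.58 [ 474. -334.    3.]
scene cover_grip 0.96 [ 540. -330.   52.]
scene box 0.59 [ 522. -333.    3.]
side rake_head 0.98 [555. 117.  13.]
side nut 0.4 [524. -28.  -2.]
side rake 0.7 [406. 108.  -4.]
side cover_grip 0.37 [406. 110.  -2.]
side box 0.62 [713. -93.  33.]
```

Request:
{"fn": "servo_tool", "kwargs": {"motion": [[3,-3,3,0,1],[5.5,-6.5,6,0,1],[5.5,-10,6,0,1],[5.5,-13.7,6,0,1],[5.5,-13.7,6,0,1],[5.5,-13.7,6,0,1],[5.5,-13.7,6,0,1]]}}

```text
t: 13.73
position: [455.6, -26.0, 146.3]
tcp_rot: [[0.998, 0.06, -0.001], [0.06, -0.998, 0.001], [-0.001, -0.001, -1.0]]
wrist_force: [-0.2, 0.2, 0.0]
gripper_width: 85.4
finger_force: 0.0
```

```bash
python3 c.py w3 nut rake_head
```

```text
13.7333 [455.62711183 -25.9640702  146.33032455] [[1.0, 0.06, -0.0], [0.06, -1.0, 0.0], [-0.0, -0.0, -1.0]]
nut 0.8 [523. -27.   0.]
rake_head 0.91 [553. 121.   5.]
rake_head 0.69 [525. -29.  -1.]
```

View pics/w3.png

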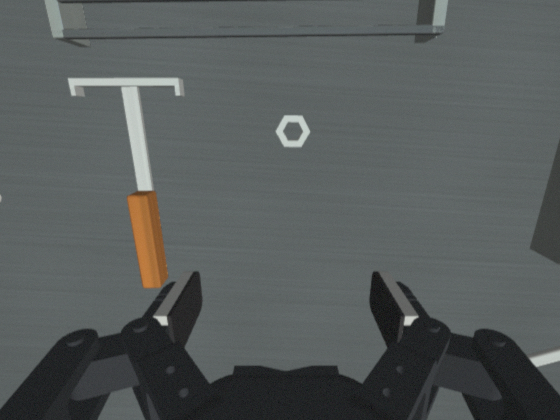

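The nut at (293,131) lies free, flats facing up and down in the picture, so I need a 30° turn. The rake lies flat on the left.

```bash
python3 - <<'E'
from h import *
print(pix2w("wrist",293,131,15))
E
```

```text
[525.77104225 -27.52017731  15.        ]
```

Request:
{"fn": "servo_tool", "kwargs": {"motion": [[3.5,-0.1,-2,0.12,1],[6.9,-0.1,-4,0.24,1],[6.9,-0.1,-7,0.36,1],[6.9,-0.1,-10,0.48,1],[6.9,-0.1,-13,0.524,1],[6.9,-0.1,-14.4,0.524,1],[6.9,-0.1,-14.4,0.524,1],[6.9,-0.1,-14.4,0.524,1],[6.9,-0.1,-14.4,0.524,0.3],[6.9,-0.1,-14.4,0.524,0.2],[6.9,-0.1,-14.4,0.524,0],[6.9,-0.1,-14.4,0.524,0],[6.9,-0.1,-14.4,0.524,0],[6.9,-0.1,-14.4,0.524,0],[6.9,-0.1,-14.4,0.524,0]], "grip_force": 40}}

```text
t: 15.13
position: [525.9, -27.2, 4.0]
tcp_rot: [[0.834, 0.552, 0.002], [0.552, -0.834, -0.0], [0.001, 0.001, -1.0]]
wrist_force: [-1.7, 0.1, 6.3]
gripper_width: 25.6
finger_force: 40.1
```

Request:
{"fn": "servo_tool", "kwargs": {"motion": [[0,0,3,0,0],[0,0,7,0,0],[-1,-2,11,-0.12,0],[-3,-5,15,-0.24,0],[-5,-9,17,-0.36,0],[-7,-12,17,-0.48,0],[-9,-16,17,-0.524,0],[-11,-19,17,-0.524,0],[-12,-23,17,-0.524,0],[-12,-27,17,-0.524,0],[-12,-31,17,-0.524,0],[-12,-31,17,-0.524,0],[-12,-31,17,-0.524,0],[-12,-31,17,-0.524,0]]}}

```text
t: 16.3
position: [404.5, -336.7, 172.1]
tcp_rot: [[0.998, 0.06, -0.001], [0.06, -0.998, 0.002], [-0.001, -0.002, -1.0]]
wrist_force: [1.7, 0.5, -0.2]
gripper_width: 25.6
finger_force: 39.7
```

```bash
python3 c.py w4 nut box_pocket box cover_grip
```

```text
16.3 [ 404.5379321  -336.68079408  172.13344123] [[1.0, 0.06, -0.0], [0.06, -1.0, 0.0], [-0.0, -0.0, -1.0]]
nut 0.57 [ 404. -336.  168.]
box_pocket 0.89 [ 473. -339.    6.]
box 0.73 [ 545. -337.   51.]
box 0.56 [ 521. -335.   -3.]
cover_grip 0.63 [ 550. -336.   49.]
```

View pics/w4.png

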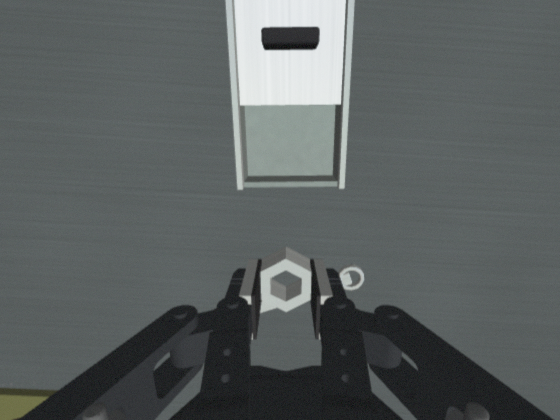

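The nut is held at (287,285). Ahead is the box: pocket opening from row 177 to the cover's edge at row 104, columns 242–340; the rib is at (290,37).

```bash
python3 - <<'E'
from h import *
for n,u,v,z in [("frontL",238,188,46),("frontR",344,188,46),("farL",228,0,46),("farR",353,0,46),("front",291,188,36),("cov",240,105,44),("cov",343,105,44),("ribfar",290,27,62),("ribnear",290,43,62)]:
    print(n,pix2w("wrist",u,v,z).round(1))
E
```

```text
frontL [ 421.5 -290.6   46. ]
frontR [ 427.6 -389.6   46. ]
farL [ 570.4 -281.2   46. ]
farR [ 576.3 -378.    46. ]
front [ 422.2 -340.4   36. ]
cov [ 494.5 -291.2   44. ]
cov [ 500. -380.   44.]
ribfar [ 551.1 -330.5   62. ]
ribnear [ 540.5 -331.2   62. ]
```

Request:
{"fn": "servo_tool", "kwargs": {"motion": [[3,0,-2,0,0],[5.8,-0.1,-4,0,0],[5.8,-0.1,-8,0,0],[5.8,-0.1,-11,0,0],[5.8,-0.1,-13.5,0,0],[5.8,-0.1,-15.3,0,0],[5.8,-0.1,-15.3,0,0],[5.8,-0.1,-15.3,0,0],[5.8,-0.1,-15.3,0,0]]}}

```text
t: 17.3
position: [464.0, -338.3, 21.4]
tcp_rot: [[0.998, 0.062, 0.002], [0.062, -0.998, -0.002], [0.002, 0.002, -1.0]]
wrist_force: [0.1, -0.7, -0.3]
gripper_width: 25.8
finger_force: 39.7
```

Request:
{"fn": "servo_tool", "kwargs": {"motion": [[0,0.1,-0.4,0,0],[0,0.1,-0.4,0,0],[0,0.1,-0.4,0,0.4],[0,0.1,-0.4,0,0.45],[0,0.1,-0.4,0,0.45],[0,0.1,-0.4,0,0.45],[0,0.1,-0.4,0,0.45],[0,0.1,2,0,0.45],[0,0.1,5,0,0.45],[0,0.1,9,0,0.45],[-3,0.1,13,0,0],[-6,0.1,14,0,0],[-6,0.1,14,0,0],[-6,0.1,14,0,0]]}}

```text
t: 18.47
position: [402.8, -337.8, 161.7]
tcp_rot: [[0.998, 0.059, 0.003], [0.059, -0.998, -0.003], [0.003, 0.003, -1.0]]
wrist_force: [0.2, -0.8, 0.7]
gripper_width: 0.3
finger_force: 0.0
```

```bash
python3 c.py w5 nut cover_grip
```

```text
18.4667 [ 402.8207168  -337.75104855  161.66511174] [[1.0, 0.06, 0.0], [0.06, -1.0, -0.0], [0.0, 0.0, -1.0]]
nut 0.8 [ 462. -338.    3.]
cover_grip 0.61 [ 549. -334.   52.]
```

View pics/w5.png

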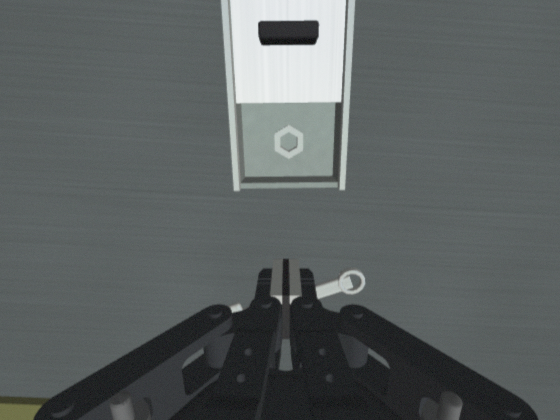

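The nut lies flat in the pocket at (289,141). I'll shut the fingers and go behind the rib at (289,32).

Request:
{"fn": "servo_tool", "kwargs": {"motion": [[4,0.2,-1,0,0],[8,0.4,-2,0,0],[12,0.6,-3,0,0],[15.5,0.8,-3,0,0],[17.5,0.9,-5,0,0],[17.5,0.9,-8,0,0],[17.5,0.9,-10.5,0,0],[17.5,0.9,-11.2,0,0],[17.5,0.9,-11.2,0,0],[17.5,0.9,-11.2,0,0]]}}

```text
t: 19.45
position: [577.9, -327.5, 46.5]
tcp_rot: [[0.998, 0.061, -0.002], [0.061, -0.998, 0.001], [-0.002, -0.001, -1.0]]
wrist_force: [-0.3, -1.2, 0.3]
gripper_width: -0.3
finger_force: 0.0
```

Request:
{"fn": "servo_tool", "kwargs": {"motion": [[-1,-0.1,0,0,0],[-2,-0.2,0,0,0],[-3,-0.3,0,0,0],[-4,-0.3,0,0,0],[-5,-0.4,0,0,0],[-6,-0.5,0,0,0],[-7,-0.5,0,0,0],[-7.6,-0.6,0,0,0],[-8.1,-0.6,0,0,0],[-8.1,-0.6,0,0,0],[-8.1,-0.6,0,0,0]]}}

```text
t: 20.37
position: [496.2, -333.8, 47.4]
tcp_rot: [[0.998, 0.06, -0.001], [0.06, -0.998, 0.001], [-0.001, -0.001, -1.0]]
wrist_force: [-0.3, 0.1, 0.7]
gripper_width: 0.1
finger_force: 0.0
```

Request:
{"fn": "servo_tool", "kwargs": {"motion": [[-0.2,0,0,0,0],[-0.4,0,0,0,0],[-0.4,0,0,0,0],[-0.4,0,0,0,0]]}}

```text
t: 20.7
position: [492.9, -333.9, 47.6]
tcp_rot: [[0.998, 0.061, -0.001], [0.061, -0.998, 0.0], [-0.001, -0.0, -1.0]]
wrist_force: [-0.1, 0.2, -0.5]
gripper_width: 0.0
finger_force: 0.1
```

Request:
{"fn": "servo_tool", "kwargs": {"motion": [[-0.2,0,0,0,0],[-0.4,0,0,0,0],[-0.4,0,0,0,0]]}}

```text
t: 20.95
position: [489.9, -334.0, 47.8]
tcp_rot: [[0.998, 0.06, 0.003], [0.06, -0.998, -0.0], [0.003, 0.001, -1.0]]
wrist_force: [4.9, -0.3, -3.0]
gripper_width: 0.2
finger_force: 2.7
```

Request:
{"fn": "servo_tool", "kwargs": {"motion": [[-0.2,0,0,0,0],[-0.3,0,0,0,0],[-0.3,0,0,0,0]]}}

```text
t: 21.2
position: [489.8, -334.1, 48.0]
tcp_rot: [[0.998, 0.06, 0.01], [0.06, -0.998, -0.002], [0.01, 0.002, -1.0]]
wrist_force: [15.9, -1.3, -10.9]
gripper_width: 0.1
finger_force: 7.9
```

```bash
python3 - <<'E'
from h import *
for c in ["scene","side"]:
    im=capture(c)
    for d in landmark_of(c,"cover_grip")[:1]: print(c,d["conf"],toworld(c,d["xyz"]).round())
    if c=="side": cv2.imwrite("pics/e1.png",cv2.resize(im[110:170,285:385],(800,480),interpolation=cv2.INTER_CUBIC))
E
```

```text
scene 0.8 [ 471. -336.   54.]
side 0.86 [ 469. -335.   48.]
```

```bash
python3 - <<'E'
from h import *
s=r.read_state();print(s["t"],s["position"],s["wrist_force"])
E
```

```text
21.4 [ 489.80667411 -334.06862287   48.0061154 ] [15.59394692 -0.71544552 -9.48017115]
```

The stop was reached at 16 N. Backing off and taking a check picture.

Request:
{"fn": "servo_tool", "kwargs": {"motion": [[1,0,0,0,0],[2.5,0.1,0,0,0],[2.5,0.1,3,0,0],[2.5,0.1,7,0,0],[0,0.1,10,0,0],[-4,0.1,11,0,0],[-8,0.1,11,0,0],[-8,0.1,11,0,0],[-8,0.1,11,0,0],[-8,0.1,11,0,0]]}}

```text
t: 22.23
position: [406.0, -333.1, 158.0]
tcp_rot: [[0.998, 0.06, 0.0], [0.06, -0.998, -0.0], [0.0, 0.0, -1.0]]
wrist_force: [0.5, -0.2, 1.1]
gripper_width: -0.1
finger_force: 0.0
```

```bash
python3 c.py w6 cover_grip box; python3 d.py d6 rake rake_head
```

```text
22.2333 [ 405.95838435 -333.14895735  158.01916771] [[1.0, 0.06, 0.0], [0.06, -1.0, -0.0], [0.0, 0.0, -1.0]]
cover_grip 0.62 [ 477. -340.   54.]
box 0.57 [ 521. -334.   -2.]
22.3833 array([ 406.80852479, -333.1376408 ,  157.81159069])
scene rake 0.55 [408. 110.  -1.]
scene rake_head 0.64 [553. 121.   5.]
side rake 0.94 [407. 107.  -6.]
side rake_head 0.55 [553. 119.  13.]
```

View pics/w6.png

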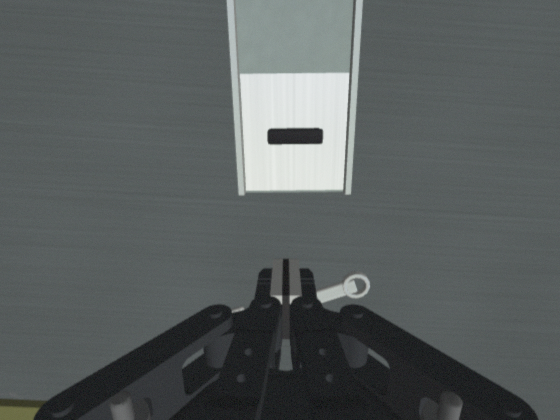

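The cover is fully shut (its edge is at the box's end, row 190) and the rake lies flat. Handing in.

```bash
python3 -c "
from h import *
print(r.finish_job())"
```

```text
the job is handed in; nothing more can be done
None
```

The job is handed in and no verdict came back: the nut is in the box's pocket, the cover is shut against its stop and the rake lies flat, all at about 22 s; but I viewed 13 pictures, over the limit of 10.

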